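# Rack the guitar-neck boards and close the keeper

## Task

Take the two wooden boards off their leaning rests and stand them upright on a long edge in the rack, the thick one in the wide slot and the thin one in the narrow slot, each fully down on the rack's base and about centred along its slot; lower them in, do not let them fall. Then swing the rack's hinged keeper bar over the boards and down until it lies fully home in the forked catch. Leave the bottle, the file and the sanding block where they are.

Things in the scene. Friction and masses are not known exactly. Their poses are not given: they have to be found in the camera images.
- thick_board: dark plain wooden board 120 x 18 x 100 mm (x, y, z), 0.10-0.2 kg. Origin: centre of its lower long edge face; x along the 120 mm length, y across the 18 mm thickness, z up its 100 mm height. At the start it leans on a rest, 30 degrees from upright, its top towards the rest's +y
- thick_mid (a point): centre of the thick board, 50 mm up its z from the origin; axes as the board's
- thin_board: pale plywood board 120 x 8 x 100 mm (x, y, z) with six small dark peg marks. Origin: centre of its lower long edge face; x along the length, y across the 8 mm thickness, z up its height. At the start it leans on a rest like the other
- thin_mid (a point): centre of the thin board, 50 mm up its z from the origin; axes as the board's
- rest_thick: fixed wooden leaning rest under the thick board, base 110 x 90 mm, origin at the centre of its underside, x along the board's length. Its sloping back lies behind (+y of) the board and ends 54 mm up the board: the upper 46 mm of the board stand free on both faces, to be pinched across the thickness by a tool tilted 30 degrees
- rest_thin: the same kind of rest, under the thin board
- slot_wide: wide slot of the rack: a fixed pair of parallel rails 120 mm long, 30 mm high, each 12 mm wide with a bevelled top, 22 mm apart. Origin on the rack's base (the floor of the slot), centre of the slot; x along the slot, y across it, z up. May be either the slot nearer the hinge or the one nearer the catch
- slot_narrow: narrow slot of the rack: like the wide one, rails 12 mm apart. The slots' centres are 74 mm apart
- rack: fixed wooden rack, base 140 x 236 x 12 mm (x, y, z), origin at the centre of its underside, slots run along its x. Hinge post at y = +104 mm, 136 mm high; catch post at y = -104 mm, 118 mm high with fork cheeks to 140 mm
- keeper (a joint): angle of the keeper bar, rad: 0 = closed, level in the catch, its underside 6 mm above seated boards; grows as it swings up (1.57 upright, stop at 2.0, leaning away from the slots). Stiff hinge: it stays where it is left and needs about 1 N at its end
- keeper_tip (a point): free end of the keeper bar, on its centre line. The bar is pale wood, 14 mm wide (along the hinge axis), 12 mm thick, 216 mm long from the hinge
- keeper_hinge (a point): hinge axis of the keeper, 124 mm above the table; the axis runs along this point's x, the closed bar points along its -y (towards the catch)
- glue_bottle: white bottle, 52 mm across, 110 mm tall, bystander, origin at its underside
- file: flat steel file with a wooden handle lying on the bench, 260 mm long, bystander, origin at its underside, x along it
- sanding_block: cork-faced wooden sanding block 110 x 65 x 32 mm, bystander, origin at its underside
Things that resemble listed ones, but are neither listed nor needed, are in the scene too. Several things have the shape of the thin_board; the one meant has the colours described above. Several things have the shape of the thick_board; the one meant has the colours described above.

How it is judged:
By the outcome, as a careful person would: the job done as asked, in the order asked, and still so for the second after the job is handed in, with the robot touching nothing.
It also fails if it takes over 70 s, if anything falls off the work surface, if the arm or the gripper's body presses on something with over 40 N, if the wrist force passes 120 N, or if a joint passes its speed limit or range.

## Robot

A 7-joint arm with a two-finger parallel gripper is mounted at the origin on the work surface. World frame = base frame: x ahead of the robot, y to its left, z up, the work surface at z = 0. Lengths are in m, angles in rad, forces in N, time in s.
With the tool pointing down it reaches from about 0.4 to 0.925 m from the base axis. Payload 4.1 kg.
Tool frame: the origin (TCP) lies where the fingers leave the gripper's body, on its centre line; the fingertips stand 73 mm ahead of it and the grasp point (between the pads) lies 54 mm ahead of it; z points along the fingers, y is the line along which they close (so a half turn about z gives the same grasp; the last joint's range is limited). The gripper opens to 85 mm and grips with 20 to 120 N. Pads are 22 mm wide; open, the fingers measure 114 mm over their backs; the gripper's body (76 mm by 85 mm) begins 54 mm behind the grasp point. The pads swing forward as they close: fully open they stand 13 mm farther back than shut.
Start: joints at [-1.436, 0.398, 0.045, 1.537, -0.019, 1.207, -0.051], TCP at [0.151, 0.632, 0.304] pointing down, gripper open.
Joint ranges: [-2.82, 2.82], [-0.49, 2.23], [-1.37, 1.46], [0, 2.46], [-1.36, 4.5], [0.23, 2], [-2.94, 2.94]. Speed limits (rad/s): [2.57, 2.57, 3.14, 3.14, 3.14, 3.14, 3.14].

## Interface

Orientations are given as a rotation vector (axis times angle).
In Python, from rig import monitor, cams, r gives the robot as it stands.
- The arm moves only by the tool arm_command, never from a script. Its argument "motion" is a list of rows, each a list of 3 entries, a list of its own where there are three numbers: the finger opening in mm, from 0 to 85.4, then the shift along the tool's x, y, z in mm, then the turn about the tool's z in degrees. In form: [[gripper, [x, y, z], yaw], ...]. A call has 1 to 10 rows; each row is the pose to reach, as a shift and turn from the pose commanded when the call began, along the tool's axes at that moment; what a row does not reach only later rows make up. A row lasts 1/12 s, in which the tool goes at most 41.7 mm and 7.16 degrees, less where a joint would pass 70% of its speed; a pose out of reach is approached as far as the arm can. A call with a gripper value outside its range is refused whole. The fingers move at their own pace and stop on an object; "grip_force" is the grip in N (left out, the last holds). Time passes only in rows, so rows that repeat a pose let the fingers close. It gives the time, the measured TCP pose, the force, the opening and the grip force at its end, in the units of the state.
- monitor.sense(): the state, without advancing time (a new reading comes with each control period).
- cams.read_camera(name): name is "side" or "top"; returns the picture (420x560x3 uint8, red, green, blue); there is no depth.
- cams.get_calibration(name): a dict with "vfov" (degrees; the focal length in pixels is half the picture's height over the tangent of half this angle, whatever the lens; pixels are square), "cx", "cy" (the principal point, pixels), "world_to_cam" (4x4, takes a point from world to camera coordinates). Camera axes: x right, y down, z forward; pixel columns grow to the right and rows downward; lengths in m; the calibration is good to about 2 mm. A picture is of the moment at which its call begins. get_calibration takes no time and is no camera call.
- r.hand_in(): hands the job in; it is judged then, once.
Trained networks look in the newest picture that a camera, given by its name, has taken for a name from the list of things; names that differ only in an ending like _2 or _b are one class to them, and where a whole thing is asked for, a point or a joint stands for the part that bears it (a point fixed in the world has none). Each returns a list of dicts, best first, with "score" (0 to 1); they miss things now and then, are a little off and sometimes report something else, mostly with a low value. They report only what shows in the picture. A call takes as long as a camera call. They do not tell look-alikes from the thing itself.
- cams.find_in(camera, label): "rect" ([left, top, right, bottom] in pixels, round what is visible of it).
- cams.outline_of(camera, label): "pixels" (420x560 bool, what is visible of it) and "rect" ([left, top, right, bottom] in pixels, round what is visible of it).
The state is a dict: "time_s": time; "q": joint angles; "joint_vel": joint speeds; "effort": joint torques, N m; "eef_pos": TCP position; "orientation": TCP orientation; "force": force on the tool from outside, world axes, zero at the start; "torque": the same for the moment, N m; "grip_width": finger opening in m; "grip_force": force on a finger pad.
Only numpy, scipy, OpenCV 4.12 (cv2) and the standard library are available. Lean on these libraries where they do the work, as an engineer would, in place of code of your own. Each camera call takes 0.05 s, during which the arm holds its last target. There are 200 camera calls.

## Working session

There is one attempt and no reset: what is moved stays moved. The work goes in short steps, Python scripts to look and compute and a tool call to move; the robot and the scene stay as the last step left them, time stands still between calls to the robot, and variables do not carry over. Pictures are saved under pics/ and viewed, at most 10 in all, crops included, and the job is handed in when it is done.

Besides the shell and the picture viewer there is one more tool, called after "Request:" by a JSON object that holds its "method" and its "body". arm_command: Moves the arm, as the interface text tells. Its arguments: {"type":"object","properties":{"motion":{"type":"array","items":{"type":"array"}},"grip_force":{"type":"number"}},"required":["motion"]}

```bash
ls; mkdir -p pics; python3 - <<'E'
from rig import monitor, cams, r
import cv2, numpy as np
s=monitor.sense(); print({k:np.round(v,3) for k,v in s.items()})
for c in ("top","side"):
    im=cams.read_camera(c); cv2.imwrite(f"pics/{c}0.png",im[:,:,::-1])
    k=cams.get_calibration(c); print(c,k["vfov"],k["cx"],k["cy"],np.round(k["world_to_cam"],3).tolist(), {a:b for a,b in k.items() if a not in("vfov","cx","cy","world_to_cam")})
    for n in ("thick_board","thin_board","rest_thick","rack","keeper","slot_wide"):
        print(n,[(np.round(d["rect"]).astype(int).tolist(),round(d["score"],2)) for d in cams.find_in(c,n)])
E
```

```text
pics
{'time_s': np.float64(0.0), 'q': array([-1.436,  0.399,  0.045,  1.538, -0.019,  1.207, -0.051]), 'joint_vel': array([ 0.   ,  0.001,  0.   , -0.001,  0.   ,  0.   ,  0.   ]), 'effort': array([ 0.0000e+00, -4.7515e+01,  1.3650e+00, -2.5421e+01,  1.2000e-02,
        1.0000e-02, -0.0000e+00]), 'eef_pos': array([0.15 , 0.632, 0.303]), 'orientation': array([-3.66e-01, -3.12e+00,  3.00e-03]), 'force': array([ 0.536, -0.283,  0.154]), 'torque': array([-0.015,  0.021,  0.017]), 'grip_force': np.float64(0.0), 'grip_width': np.float64(0.086)}
top 51.70178147752603 291.25716112737285 208.42840561051634 [[-0.017, -1.0, 0.008, -0.08], [-0.995, 0.016, -0.094, 0.558], [0.094, -0.01, -0.996, 0.948], [0.0, 0.0, 0.0, 1.0]] {}
thick_board [([407, 121, 473, 177], 0.96), ([391, 192, 416, 253], 0.67)]
thin_board [([279, 274, 333, 331], 0.88), ([301, 190, 334, 249], 0.66)]
rest_thick [([377, 199, 424, 251], 0.91)]
rack [([65, 179, 256, 260], 0.61)]
keeper [([64, 220, 140, 231], 0.79)]
slot_wide [([197, 191, 230, 242], 0.72)]
side 56.86693988528126 277.7480920711515 206.99734978147112 [[-0.924, -0.382, 0.006, 0.467], [-0.228, 0.539, -0.811, 0.262], [0.307, -0.751, -0.585, 0.68], [0.0, 0.0, 0.0, 1.0]] {}
thick_board [([297, 156, 347, 188], 0.57), ([270, 189, 323, 232], 0.15)]
thin_board [([338, 241, 393, 278], 0.71), ([270, 191, 326, 233], 0.66)]
rest_thick []
rack [([182, 213, 291, 372], 0.95)]
keeper [([185, 214, 220, 316], 0.83)]
slot_wide [([80, 282, 153, 343], 0.66), ([216, 270, 275, 307], 0.63)]
```

View pics/top0.png

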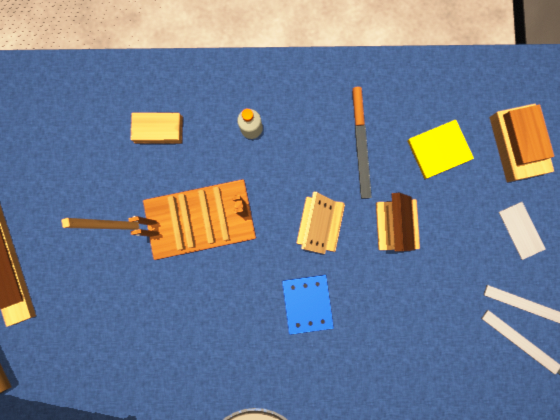

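View pics/side0.png

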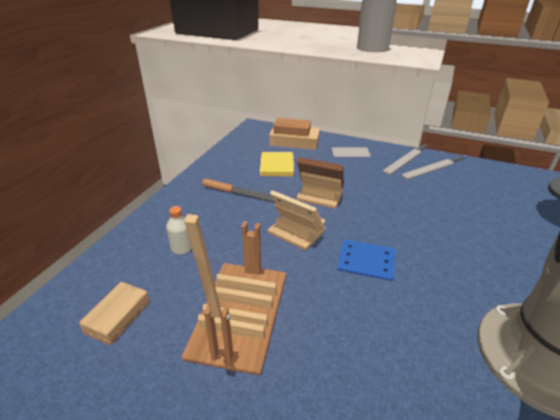

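Top view: rack at about (200,220), hinge post at left (145,225) with the keeper raised to the left and fork at (242,207). The pegged pale board is at (321,222) and the dark board at (402,222). The blue and yellow plates are look-alikes. Next I'll zoom on these to get lean directions and corners.

```bash
python3 - <<'E'
import cv2, numpy as np
t=cv2.imread("pics/top0.png"); s=cv2.imread("pics/side0.png")
def crop(im,x0,y0,x1,y1,k): 
    c=cv2.resize(im[y0:y1,x0:x1],None,fx=k,fy=k,interpolation=cv2.INTER_CUBIC)
    return c
a=crop(t,290,180,430,260,5)   # 700x400
cv2.imwrite("pics/crop_boards_top.png",a)
b=crop(s,260,150,360,250,6)
cv2.imwrite("pics/crop_boards_side.png",b)
c=crop(t,55,170,265,270,3.8)
cv2.imwrite("pics/crop_rack_top.png",c)
E
```

```text
(no output)
```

View pics/crop_boards_top.png

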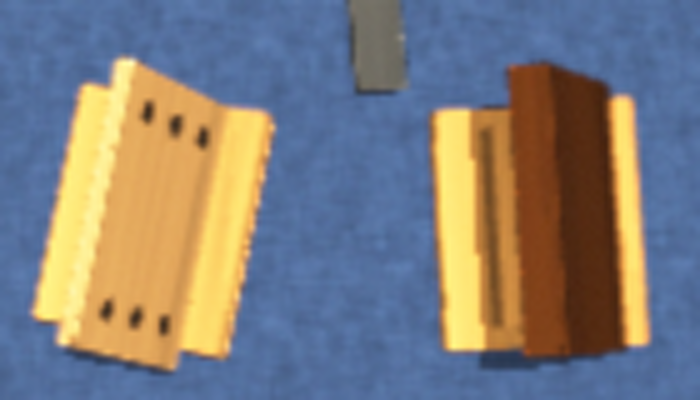

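View pics/crop_rack_top.png

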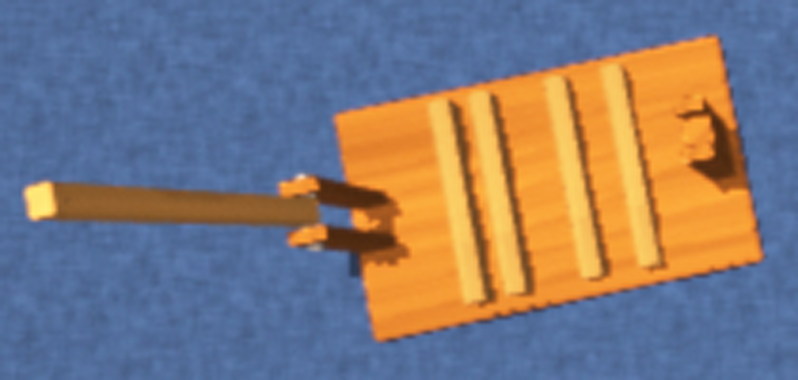

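Both boards lean towards image left (world +y): their lit top edges are at the left and their front faces at the right. The narrow slot (crop x about 480) is nearer the hinge and the wide one (crop x about 605) nearer the catch. The keeper is up and leaning away.

View pics/crop_boards_side.png

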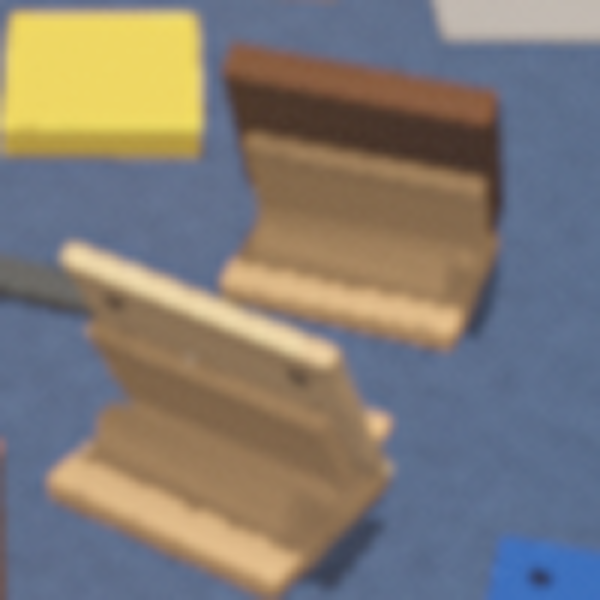

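```bash
cat > h.py <<'E'
import cv2, numpy as np
from scipy.optimize import least_squares
from scipy.spatial.transform import Rotation as Ro
from rig import monitor, cams, r
K={c:cams.get_calibration(c) for c in("top","side")}
def proj(c,P):
    k=K[c];P=np.atleast_2d(P);T=np.array(k["world_to_cam"]);p=P@T[:3,:3].T+T[:3,3]
    f=210/np.tan(np.radians(k["vfov"])/2)
    return np.c_[k["cx"]+f*p[:,0]/p[:,2],k["cy"]+f*p[:,1]/p[:,2]]
def board(p,P,tilt=-30):  # p x,y,z,yaw of origin ; P mm
    return (Ro.from_euler("z",p[3])*Ro.from_euler("x",np.radians(tilt))).apply(np.atleast_2d(P)/1000)+np.array(p[:3])
def fit(obs,p0,tilt=-30,fixz=None):
    def res(p):
        q=[p[0],p[1],p[2] if fixz is None else fixz,p[3]]
        return np.concatenate([(proj(c,board(q,P,tilt))-u).ravel() for c,P,u in obs])
    s=least_squares(res,p0,loss="soft_l1"); p=s.x
    if fixz is not None:p[2]=fixz
    return p,res(p).reshape(-1,2)
E
cat > fit0.py <<'E'
from h import *
tc=lambda u:np.array(u)/5+[290,180]
sc=lambda u:np.array(u)/6+[260,150]
rc=lambda u:np.array(u)/3.8+[55,170]
def C(th): return np.array([[60,th/2,100],[-60,th/2,100],[60,-th/2,100],[-60,-th/2,100]])
out={}
for n,th,ut,us,p0 in (("thick",18,[(510,68),(528,355),(548,64),(567,356)],[(227,75),(495,120),(235,45),(495,92)],[.5,-.3,.02,0.]),
                ("thin",8,[(115,62),(60,343),(135,60),(77,350)],[(63,258),(330,366),(70,242),(340,347)],[.5,-.1,.02,-.2])):
    p,e=fit([("top",C(th),tc(ut)),("side",C(th),sc(us))],p0)
    print(n,np.round(p,4),np.round(e,1).tolist()); out[n]=p
B=np.array([[70,118,12],[70,-118,12],[-70,-118,12],[-70,118,12]])
p,e=fit([("top",B,rc([(335,113),(718,37),(763,262),(378,340)]))],[.5,.2,0,.2],0,0.)
print("rack",np.round(p,4),np.round(e,1).tolist()); out["rack"]=p
np.savez("poses.npz",**out)
# overlay
t=cv2.imread("pics/top0.png");s=cv2.imread("pics/side0.png")
for c,im in(("top",t),("side",s)):
    def poly(P,col,cl=True):
        cv2.polylines(im2,[np.round(proj(c,P)*k*16).astype(int).reshape(-1,1,2)],cl,col,1,cv2.LINE_AA,4)
    k=3; im2=cv2.resize(im,None,fx=k,fy=k,interpolation=cv2.INTER_CUBIC)
    for n,th in(("thick",18),("thin",8)):
        for y in(th/2,-th/2): poly(board(out[n],[[60,y,0],[60,y,100],[-60,y,100],[-60,y,0]]),(0,255,0) if y<0 else (255,255,0))
    R=out["rack"]
    for z in(12,): poly(board(R,[[70,118,z],[70,-118,z],[-70,-118,z],[-70,118,z]],0),(0,255,0))
    for y0,g in((37,12),(-37,22)):
        for sg in(-1,1):
            a=y0+sg*g/2;b=y0+sg*(g/2+12)
            poly(board(R,[[60,a,42],[60,b,42],[-60,b,42],[-60,a,42]],0),(255,0,255))
    cv2.imwrite(f"pics/ov_{c}.png",im2)
a=cv2.imread("pics/ov_top.png")[510:810,170:1290]; b=cv2.imread("pics/ov_side.png")[400:1130,500:1100]
a=cv2.resize(a,(800,214));b=cv2.resize(b,(316,385)); 
cv2.imwrite("pics/ov.png",np.vstack([a,np.hstack([b,np.zeros((385,484,3),np.uint8)])]))
a=cv2.imread("pics/ov_top.png")[510:810,400:1200]; b=cv2.imread("pics/ov_side.png")[600:900,500:1100]
cv2.imwrite("pics/ov.png",np.vstack([a,np.hstack([b,cv2.imread("pics/ov_side.png")[430:730,780:980]])]))
E
python3 fit0.py
```

```text
thick [ 0.5173 -0.3562  0.0261  0.0257] [[-0.4, 0.0], [-0.2, 0.8], [0.6, -0.0], [0.7, 0.3], [-1.3, 0.1], [-1.0, 1.1], [-0.6, -0.6], [0.8, -0.1]]
thin [ 0.5115 -0.1742  0.0254 -0.2171] [[0.4, -0.4], [-0.0, 0.6], [-0.2, 0.4], [-0.0, -0.1], [-0.5, 0.1], [-0.1, -0.1], [0.1, -0.1], [-0.0, 0.1]]
rack [0.5363 0.1196 0.     0.1851] [[-0.3, -0.2], [0.6, -0.6], [0.6, 0.1], [-1.0, 0.6]]
```

View pics/ov.png

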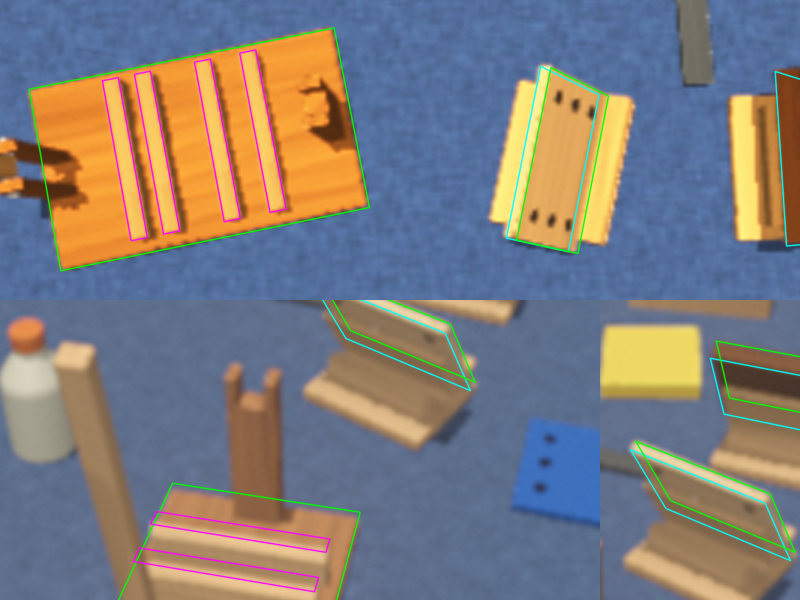

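```bash
cat >> h.py <<'E'
def go(xyz,yaw=None):
    """shift (mm, tool axes) and turn (deg) to TCP xyz with tool y at world angle 90deg+yaw(rad)"""
    s=monitor.sense(); R=Ro.from_rotvec(s["orientation"]).as_matrix()
    d=R.T@(np.array(xyz)-s["eef_pos"])*1000; t=0
    if yaw is not None:
        v=R.T@np.array([-np.sin(yaw),np.cos(yaw),0]); t=np.degrees(np.arctan2(-v[0],v[1]))
        if abs(t)>90: t-=180*np.sign(t)
    print("shift",np.round(d,1),"turn",round(t,2),"tool z",np.round(R[:,2],3)); 
E
python3 -c "
from h import *
go([.15,.632,.42]);go([.42,.3,.42],.026);go([.516,-.316,.3],.026)"
```

```text
shift [   0.5   -0.5 -116. ] turn 0 tool z [ 0.  0. -1.]
shift [-339.1 -260.9 -116.1] turn -14.88 tool z [ 0.  0. -1.]
shift [-575.2 -837.9    3.8] turn -14.88 tool z [ 0.  0. -1.]
```

Request:
{"method": "arm_command", "body": {"motion": [[80, [0, 0, -40], 0], [80, [0, 0, -80], 0], [80, [-30, -20, -110], 0], [80, [-70, -50, -130], -3], [80, [-110, -80, -130], -6], [80, [-150, -110, -130], -9], [80, [-180, -140, -130], -12], [80, [-210, -170, -130], -14.9], [80, [-230, -205, -130], -14.9], [80, [-245, -243, -130], -14.9]]}}

```text
time_s: 1.53
eef_pos: [0.3265, 0.3663, 0.4339]
orientation: [-0.039, 3.14, 0.001]
force: [0.7, -0.5, 0.4]
grip_width: 0.0796
grip_force: 0.0
```

```bash
python3 -c "
from h import *
s=monitor.sense();print(s['time_s'],s['eef_pos'],s['q'])
go([.45,0,.42],.026);go([.516,-.316,.3],.026)"
```

```text
1.5333 [0.32646701 0.36634941 0.43390611] [-1.10727031  0.03194772  0.18257016  1.70807908 -0.00528795  1.40116377
  0.67144949]
shift [-114.5 -369.3   13.9] turn -0.08 tool z [ 0.001  0.    -1.   ]
shift [-172.6 -686.8  133.8] turn -0.08 tool z [ 0.001  0.    -1.   ]
```

Request:
{"method": "arm_command", "body": {"motion": [[80, [-13, -39, 0], 0], [80, [-26, -78, 0], 0], [80, [-39, -117, 0], 0], [80, [-52, -156, 0], 0], [80, [-65, -195, 0], 0], [80, [-78, -234, 0], 0], [80, [-91, -273, 0], 0], [80, [-104, -312, 0], 0], [80, [-115, -351, 0], 0], [80, [-120, -390, 0], 0]]}}

```text
time_s: 2.37
eef_pos: [0.4555, -0.0203, 0.4342]
orientation: [-0.041, 3.14, 0.001]
force: [0.4, 0.6, 0.1]
grip_width: 0.0802
grip_force: 0.0
```

Request:
{"method": "arm_command", "body": {"motion": [[80, [-8, -38, 20], 0], [80, [-16, -76, 45], 0], [80, [-24, -114, 70], 0], [80, [-32, -152, 95], 0], [80, [-40, -190, 115], 0], [80, [-48, -228, 130], 0], [80, [-53, -265, 134], 0], [80, [-53, -297, 134], 0], [80, [-53, -297, 134], 0], [80, [-53, -297, 134], 0]]}}

```text
time_s: 3.2
eef_pos: [0.5142, -0.3175, 0.2995]
orientation: [0.031, -3.14, 0.003]
force: [-0.0, 0.4, 0.1]
grip_width: 0.08
grip_force: 0.0
```

```bash
python3 -c "
from h import *
s=monitor.sense();print(s['time_s'],s['eef_pos'],s['q'],s['force'])
go([.516,-.317,.153],.026)"
```

```text
3.2 [ 0.51416062 -0.31749107  0.29954444] [-0.14070756  0.43094636  0.84034693  1.67235132 -0.33866628  1.19200685
  2.37184091] [-0.03798728  0.44355276  0.131161  ]
shift [ -2.1   0.8 146.5] turn -0.36 tool z [-0.001 -0.002 -1.   ]
```

Request:
{"method": "arm_command", "body": {"motion": [[76, [-1, 0, 40], 0], [76, [-2, 1, 80], 0], [76, [-2, 1, 110], 0], [70, [-2, 1, 130], 0], [65, [-2, 1, 146], 0], [60, [-2, 1, 146], 0], [55, [-2, 1, 146], 0], [50, [-2, 1, 146], 0], [50, [-2, 1, 146], 0]]}}

```text
time_s: 3.95
eef_pos: [0.5188, -0.3127, 0.1556]
orientation: [-0.043, 3.138, -0.001]
force: [0.1, -0.3, 0.1]
grip_width: 0.0499
grip_force: 0.0
```

```bash
python3 -c "
from h import *
s=monitor.sense();print(s['time_s'],s['eef_pos'],s['force'])
t=cams.read_camera('top')[150:270,350:450];d=cams.read_camera('side')[130:230,270:380]
f=lambda i:cv2.resize(i[:,:,::-1],(390,420),interpolation=cv2.INTER_CUBIC)
cv2.imwrite('pics/g1.png',np.hstack([f(t),f(d)]))"
```

```text
3.95 [ 0.51880431 -0.31266672  0.15562098] [ 0.07542006 -0.28988503  0.06053771]
```

View pics/g1.png

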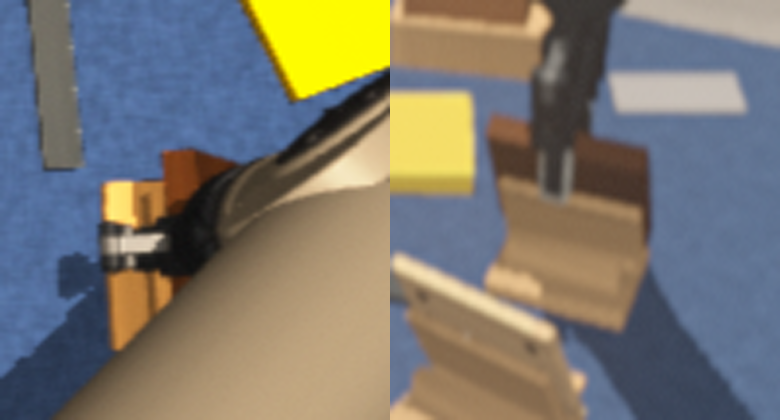

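The fingers straddle the dark board, with the back finger just above the rest's back (right half, about (555,190)). Next I close while moving -y and up, so the board pivots upright about its lower edge.

Request:
{"method": "arm_command", "body": {"motion": [[43, [0, -3, 0], 0], [39, [0, -7, -2], 0], [35, [0, -13, -4], 0], [31, [0, -19, -7], 0], [27, [0, -25, -9], 0], [23, [0, -31, -11], 0], [19, [0, -35, -13], 0], [12, [0, -37, -14], 0], [10, [0, -37, -14], 0], [10, [0, -37, -14], 0]], "grip_force": 25}}

```text
time_s: 4.88
eef_pos: [0.5185, -0.3496, 0.1676]
orientation: [0.041, -3.141, -0.0]
force: [-0.6, 0.5, -1.8]
grip_width: 0.0176
grip_force: 26.6
```

Request:
{"method": "arm_command", "body": {"motion": [[10, [0, 0, 0], 0], [10, [0, 0, 0], 0], [10, [0, 0, 0], 0]], "grip_force": 40}}

```text
time_s: 5.13
eef_pos: [0.5186, -0.3496, 0.1676]
orientation: [0.042, -3.141, 0.0]
force: [-0.9, -0.4, -0.8]
grip_width: 0.0173
grip_force: 42.4
```

```bash
python3 -c "
from h import *
s=monitor.sense();print(s['time_s'],s['eef_pos'],s['force'],s['torque'],s['grip_width'])
t=cams.read_camera('top')[150:270,350:450];d=cams.read_camera('side')[130:230,270:380]
f=lambda i:cv2.resize(i[:,:,::-1],(390,420),interpolation=cv2.INTER_CUBIC)
cv2.imwrite('pics/g2.png',np.hstack([f(t),f(d)]))"
```

```text
5.1333 [ 0.51858996 -0.34958967  0.16764759] [-0.91378632 -0.43247051 -0.82415286] [-0.19043906  0.02218312 -0.05167334] 0.017267727360928593
```

View pics/g2.png

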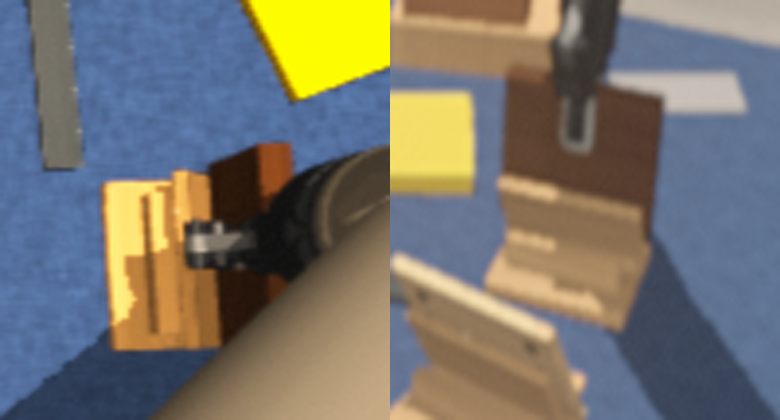

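The dark board is now upright in the pads (right half, edges at x about 505–660). I'll lift and carry it, but first sharpen the rack's cross-slot position from rail profiles.

Request:
{"method": "arm_command", "body": {"motion": [[10, [0, 0, -20], 0], [10, [0, 0, -50], 0], [10, [0, 0, -85], 0], [10, [0, 0, -120], 0], [10, [0, 0, -160], 0], [10, [0, 35, -170], 0], [10, [0, 70, -170], 0], [10, [0, 110, -170], 0], [10, [0, 150, -170], 0], [10, [0, 190, -170], 0]]}}

```text
time_s: 6.07
eef_pos: [0.5131, -0.1577, 0.3377]
orientation: [0.041, -3.141, -0.002]
force: [0.7, 0.7, -1.0]
grip_width: 0.0176
grip_force: 42.3
```

```bash
python3 - <<'E'
from h import *
R=np.load("poses.npz")["rack"]
ys=np.arange(-70,70.5,1);xs=np.arange(-50,51,2.)
for c in("top","side"):
    im=cv2.imread(f"pics/{c}0.png").astype(np.float32)
    P=np.array([[x,y,42] for x in xs for y in ys]);u=proj(c,board(R,P,0)).astype(np.float32)
    v=cv2.remap(im,u[:,0].reshape(len(xs),-1),u[:,1].reshape(len(xs),-1),cv2.INTER_CUBIC)
    for nm,sl in(("x<0",slice(0,20)),("x>0",slice(31,51))):
        p=v[sl].mean(0); g=p[:,1]
        print(c,nm,[(int(y),int(a)) for y,a in zip(ys,g)][::2])
E
python3 -c "
from h import *
go([.5431,.0832,.33],.1851)"
```

```text
top x<0 [(-70, 159), (-68, 159), (-66, 157), (-64, 130), (-62, 94), (-60, 113), (-58, 172), (-56, 192), (-54, 196), (-52, 202), (-50, 204), (-48, 191), (-46, 168), (-44, 159), (-42, 157), (-40, 158), (-38, 158), (-36, 158), (-34, 159), (-32, 150), (-30, 110), (-28, 83), (-26, 121), (-24, 178), (-22, 193), (-20, 196), (-18, 201), (-16, 203), (-14, 186), (-12, 166), (-10, 159), (-8, 159), (-6, 159), (-4, 159), (-2, 158), (0, 158), (2, 159), (4, 159), (6, 159), (8, 159), (10, 159), (12, 144), (14, 103), (16, 76), (18, 97), (20, 160), (22, 190), (24, 194), (26, 198), (28, 203), (30, 195), (32, 173), (34, 157), (36, 125), (38, 87), (40, 73), (42, 102), (44, 165), (46, 190), (48, 194), (50, 198), (52, 203), (54, 194), (56, 170), (58, 157), (60, 155), (62, 155), (64, 156), (66, 156), (68, 156), (70, 156)]
top x>0 [(-70, 153), (-68, 154), (-66, 153), (-64, 141), (-62, 104), (-60, 111), (-58, 169), (-56, 196), (-54, 200), (-52, 202), (-50, 199), (-48, 186), (-46, 165), (-44, 154), (-42, 152), (-40, 152), (-38, 153), (-36, 154), (-34, 153), (-32, 145), (-30, 109), (-28, 81), (-26, 110), (-24, 
[... 1520 characters left out ...]
 184), (-40, 172), (-38, 155), (-36, 141), (-34, 136), (-32, 136), (-30, 136), (-28, 134), (-26, 132), (-24, 132), (-22, 133), (-20, 142), (-18, 160), (-16, 179), (-14, 190), (-12, 191), (-10, 186), (-8, 176), (-6, 161), (-4, 144), (-2, 133), (0, 130), (2, 130), (4, 129), (6, 127), (8, 126), (10, 126), (12, 127), (14, 127), (16, 127), (18, 127), (20, 126), (22, 125), (24, 124), (26, 126), (28, 128), (30, 130), (32, 130), (34, 128), (36, 126), (38, 125), (40, 123), (42, 121), (44, 120), (46, 116), (48, 111), (50, 111), (52, 117), (54, 124), (56, 129), (58, 131), (60, 129), (62, 125), (64, 116), (66, 110), (68, 110), (70, 110)]
shift [-36.3 240.    8. ] turn -9.11 tool z [-0.     0.001 -1.   ]
```

Request:
{"method": "arm_command", "body": {"motion": [[10, [-6, 40, 0], -3], [10, [-12, 80, 0], -6], [10, [-18, 120, 0], -9.1], [10, [-24, 160, 0], -9.1], [10, [-30, 200, 0], -9.1], [10, [-36, 240, 0], -9.1], [10, [-36, 240, 0], -9.1], [10, [-36, 240, 0], -9.1]]}}

```text
time_s: 6.73
eef_pos: [0.5429, 0.0851, 0.3373]
orientation: [0.301, -3.126, -0.001]
force: [0.3, -1.1, -1.5]
grip_width: 0.0174
grip_force: 42.3
```

```bash
python3 - <<'E'
from h import *
R=np.load("poses.npz")["rack"]
def prof(c,ax,a0,a1,b0,b1,z):
    im=cv2.imread(f"pics/{c}0.png").astype(np.float32)
    A=np.arange(a0,a1+.1,.5);B=np.arange(b0,b1+.1,2.)
    P=np.array([[b,a,z] if ax=="y" else [a,b,z] for b in B for a in A]);u=proj(c,board(R,P,0)).astype(np.float32)
    v=cv2.remap(im,u[:,0].reshape(len(B),-1),u[:,1].reshape(len(B),-1),cv2.INTER_LINEAR).mean(0)
    g=v[:,2]-v[:,0]; k=np.argmax(abs(np.diff(g))); m=(g.max()+g.min())/2
    cr=[round(float(A[i]),1) for i in range(len(g)-1) if (g[i]-m)*(g[i+1]-m)<0]
    print(c,ax,a0,a1,"b",b0,b1,"edge",cr)
for c in("top","side"):
    for b in((-60,-25),(25,60)):
        prof(c,"y",105,130,*b,12); prof(c,"y",-130,-105,*b,12)
    for b in((-100,-20),(20,90)):
        prof(c,"x",58,82,*b,12);prof(c,"x",-82,-58,*b,12)
s=monitor.sense();print(s['time_s'],s['eef_pos'],s['q'],s['torque'])
E
```

```text
top y 105 130 b -60 -25 edge [118.5]
top y -130 -105 b -60 -25 edge [-117.0]
top y 105 130 b 25 60 edge [118.5]
top y -130 -105 b 25 60 edge [-116.5]
top x 58 82 b -100 -20 edge [71.5]
top x -82 -58 b -100 -20 edge [-68.5]
top x 58 82 b 20 90 edge [70.5]
top x -82 -58 b 20 90 edge [-69.0]
side y 105 130 b -60 -25 edge [125.5]
side y -130 -105 b -60 -25 edge [-114.0]
side y 105 130 b 25 60 edge [126.0]
side y -130 -105 b 25 60 edge [-113.0]
side x 58 82 b -100 -20 edge [69.5]
side x -82 -58 b -100 -20 edge [-71.0]
side x 58 82 b 20 90 edge [68.5]
side x -82 -58 b 20 90 edge [-72.0]
6.7333 [0.54292188 0.08507727 0.33726579] [-0.82685365  0.24141512  0.71247676  1.74758108 -0.16805163  1.21579608
  1.69328889] [-0.05994141 -0.01252274  0.00348511]
```

Request:
{"method": "arm_command", "body": {"motion": [[10, [0, 0, 35], 0], [10, [0, 0, 70], 0], [10, [0, 0, 105], 0], [10, [0, 0, 125], 0], [10, [0, 0, 135], 0], [10, [0, 0, 135], 0], [10, [0, 0, 135], 0]]}}

```text
time_s: 7.32
eef_pos: [0.5439, 0.0802, 0.2036]
orientation: [-0.288, 3.127, -0.0]
force: [1.4, -0.5, -1.3]
grip_width: 0.0176
grip_force: 42.3
```

```bash
cat > look.py <<'E'
from h import *
import sys
n,th,tag=sys.argv[1],float(sys.argv[2]),sys.argv[3]
s=monitor.sense(); print(s['time_s'],s['eef_pos'],s['force'])
R=Ro.from_rotvec(s["orientation"]).as_matrix(); ty=R[:,1]*np.sign(R[1,1]); yaw=np.arctan2(-ty[0],ty[1]); print("yaw",yaw)
tiles=[]
for c,(x0,y0,x1,y1) in(("top",(140,160,270,270)),("side",(180,190,310,300))):
    im=cams.read_camera(c); cv2.imwrite(f"pics/{tag}_{c}.png",im[:,:,::-1])
    ds=cams.outline_of(c,n)
    print(c,[(np.round(d["rect"],1).tolist(),round(d["score"],2)) for d in ds])
    p=[*s["eef_pos"][:2],s["eef_pos"][2]-.1415,yaw]
    k=3;a=cv2.resize(im[y0:y1,x0:x1,::-1],None,fx=k,fy=k,interpolation=cv2.INTER_CUBIC)
    for y in(-th/2,th/2):
        u=(proj(c,board(p,[[60,y,0],[60,y,100],[-60,y,100],[-60,y,0]],0))-[x0,y0]+.5)*k
        cv2.polylines(a,[np.round(u*16).astype(int).reshape(-1,1,2)],True,(0,255,0) if y<0 else(255,255,0),1,cv2.LINE_AA,4)
    tiles.append(a)
cv2.imwrite(f"pics/{tag}.png",np.hstack(tiles))
E
python3 look.py thick_board 18 hov1
```

```text
7.3167 [0.54386492 0.08019107 0.20361734] [ 1.39486723 -0.47507706 -1.27029305]
yaw 0.18358237017531018
top [([404.4, 121.0, 474.0, 175.8], 0.91), ([198.9, 176.3, 223.4, 240.3], 0.82)]
side [([257.7, 150.8, 291.6, 173.4], 0.73), ([205.6, 223.7, 278.2, 282.4], 0.71)]
```

View pics/hov1.png

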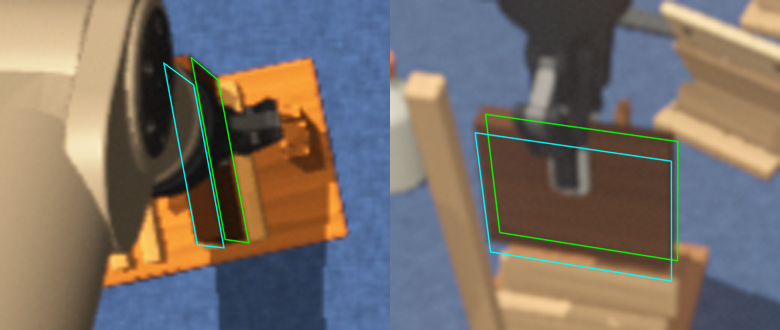

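```bash
cat > edge.py <<'E'
from h import *
def held(tag,c,th,pos,yaw,zb,y,x0,x1,s0,s1,ch=1):
    im=cv2.imread(f"pics/{tag}_{c}.png").astype(np.float32)
    A=np.arange(s0,s1+.1,1);B=np.arange(x0,x1+.1,2.)
    u=proj(c,board([*pos,zb,yaw],[[b,y,a] for b in B for a in A],0)).astype(np.float32)
    v=cv2.remap(im,u[:,0].reshape(len(B),-1),u[:,1].reshape(len(B),-1),cv2.INTER_LINEAR).mean(0)
    print(c,"x",x0,x1,[(int(a),*map(int,q)) for a,q in zip(A,v)][::3])
E
python3 - <<'E'
from edge import *
for x in((-55,-30),(30,50)):
    held("hov1","side",18,[.5439,.0802],.1836,.062,9,*x,-24,24)
    held("hov1","side",18,[.5439,.0802],.1836,.062,9,*x,85,130)
E
```

```text
side x -55 -30 [(-24, 103, 144, 177), (-21, 103, 144, 178), (-18, 102, 142, 177), (-15, 102, 142, 176), (-12, 105, 146, 180), (-9, 109, 151, 186), (-6, 112, 156, 190), (-3, 112, 155, 190), (0, 103, 144, 179), (3, 83, 120, 156), (6, 63, 92, 128), (9, 52, 73, 105), (12, 46, 62, 90), (15, 44, 59, 86), (18, 46, 62, 89), (21, 47, 64, 92), (24, 48, 65, 94)]
side x -55 -30 [(85, 45, 59, 85), (88, 45, 59, 84), (91, 45, 59, 85), (94, 46, 60, 86), (97, 46, 61, 88), (100, 47, 62, 89), (103, 47, 63, 90), (106, 47, 63, 91), (109, 47, 62, 88), (112, 46, 59, 85), (115, 45, 58, 83), (118, 47, 59, 83), (121, 72, 76, 94), (124, 105, 104, 115), (127, 120, 120, 130), (130, 125, 124, 134)]
side x 30 50 [(-24, 100, 139, 173), (-21, 102, 142, 175), (-18, 102, 142, 176), (-15, 102, 142, 176), (-12, 103, 143, 177), (-9, 105, 146, 179), (-6, 108, 150, 184), (-3, 112, 154, 189), (0, 112, 154, 194), (3, 109, 147, 191), (6, 100, 131, 173), (9, 80, 102, 139), (12, 56, 71, 101), (15, 46, 59, 85), (18, 46, 59, 85), (21, 47, 61, 87), (24, 48, 63, 91)]
side x 30 50 [(85, 48, 61, 87), (88, 49, 62, 88), (91, 49, 62, 89), (94, 49, 62, 88), (97, 49, 62, 87), (100, 50, 62, 87), (103, 50, 62, 88), (106, 53, 67, 95), (109, 58, 75, 106), (112, 62, 80, 112), (115, 64, 83, 114), (118, 69, 84, 115), (121, 93, 92, 110), (124, 126, 106, 101), (127, 143, 114, 98), (130, 148, 117, 100)]
```

```bash
python3 - <<'E'
from edge import *
def prof(tag,c,yaw,pos,z,x0,x1,y0,y1):
    im=cv2.imread(f"pics/{tag}_{c}.png").astype(np.float32)
    A=np.arange(y0,y1+.1,1);B=np.arange(x0,x1+.1,2.)
    u=proj(c,board([*pos,z,yaw],[[b,a,0] for b in B for a in A],0)).astype(np.float32)
    v=cv2.remap(im,u[:,0].reshape(len(B),-1),u[:,1].reshape(len(B),-1),cv2.INTER_LINEAR).mean(0)
    print(c,z,"x",x0,x1,[(int(a),int(q[1])) for a,q in zip(A,v)])
for x in((-58,-48),(-48,-35),(-35,-20)): prof("hov1","top",.1836,[.5439,.0802],.0685,*x,-24,4)
prof("hov1","top",.1836,[.5439,.0802],.1685,45,59,-24,14)
# along-x ends of board, top face and bottom
im=cv2.imread("pics/hov1_top.png").astype(np.float32)
for y,z,a0,a1 in((-6,.0685,-75,-45),(-4,.1685,45,75)):
    A=np.arange(a0,a1+1);u=proj("top",board([.5439,.0802,z,.1836],[[a,y,0] for a in A],0)).astype(np.float32)
    v=cv2.remap(im,u[:,:1],u[:,1:],cv2.INTER_LINEAR)[:,0]; print(y,z,[(int(a),*map(int,q)) for a,q in zip(A,v)][::2])
E
```

```text
top 0.0685 x -58 -48 [(-24, 83), (-23, 93), (-22, 103), (-21, 111), (-20, 116), (-19, 119), (-18, 120), (-17, 120), (-16, 121), (-15, 121), (-14, 120), (-13, 118), (-12, 110), (-11, 97), (-10, 80), (-9, 63), (-8, 46), (-7, 35), (-6, 29), (-5, 26), (-4, 25), (-3, 25), (-2, 24), (-1, 23), (0, 23), (1, 24), (2, 24), (3, 24), (4, 25)]
top 0.0685 x -48 -35 [(-24, 82), (-23, 91), (-22, 102), (-21, 110), (-20, 115), (-19, 118), (-18, 119), (-17, 120), (-16, 121), (-15, 122), (-14, 122), (-13, 119), (-12, 112), (-11, 99), (-10, 82), (-9, 62), (-8, 44), (-7, 32), (-6, 24), (-5, 21), (-4, 21), (-3, 21), (-2, 21), (-1, 20), (0, 21), (1, 21), (2, 21), (3, 21), (4, 20)]
top 0.0685 x -35 -20 [(-24, 83), (-23, 91), (-22, 102), (-21, 110), (-20, 115), (-19, 118), (-18, 119), (-17, 121), (-16, 122), (-15, 123), (-14, 123), (-13, 120), (-12, 113), (-11, 100), (-10, 81), (-9, 62), (-8, 43), (-7, 32), (-6, 25), (-5, 22), (-4, 21), (-3, 21), (-2, 21), (-1, 21), (0, 21), (1, 20), (2, 20), (3, 20), (4, 20)]
top 0.1685 x 45 59 [(-24, 116), (-23, 113), (-22, 108), (-21, 101), (-20, 95), (-19, 87), (-18, 80),
[... 254 characters left out ...]
 19), (9, 19), (10, 19), (11, 20), (12, 21), (13, 21), (14, 22)]
-6 0.0685 [(-75, 85, 59, 45), (-73, 81, 59, 51), (-71, 59, 61, 85), (-69, 36, 71, 129), (-67, 30, 77, 147), (-65, 29, 80, 152), (-63, 30, 79, 152), (-61, 29, 76, 146), (-59, 21, 54, 104), (-57, 15, 33, 62), (-55, 11, 24, 44), (-53, 9, 24, 46), (-51, 11, 26, 50), (-49, 12, 26, 50), (-47, 13, 26, 49), (-45, 12, 25, 48)]
-4 0.1685 [(45, 60, 75, 89), (47, 62, 81, 95), (49, 59, 77, 90), (51, 45, 59, 74), (53, 41, 64, 99), (55, 33, 69, 129), (57, 28, 72, 144), (59, 37, 74, 143), (61, 88, 75, 88), (63, 143, 102, 78), (65, 152, 106, 79), (67, 156, 108, 81), (69, 152, 106, 79), (71, 150, 103, 78), (73, 153, 107, 80), (75, 159, 111, 84)]
```

```bash
python3 -c "
from h import *
s=monitor.sense();print(s['time_s'],s['eef_pos'],s['force'],s['torque'])
go([.5439,.0851,.196],.1851)"
```

```text
7.5167 [0.5444565  0.08112712 0.20458944] [-0.26629082  0.26073019 -2.16379962] [-0.06867955 -0.0224333  -0.02258721]
shift [-0.2  4.   8.6] turn -0.01 tool z [ 0.003  0.001 -1.   ]
```

```bash
cat >> h.py <<'E'
def avg(n=8):
    a=[]
    for _ in range(n): cams.read_camera("top"); a.append(monitor.sense()["eef_pos"])
    a=np.array(a); print("avg",a.mean(0).round(4),"sd",a.std(0).round(4)); return a.mean(0)
E
python3 -c "
from h import *
avg()"
```

```text
avg [0.5437 0.0813 0.2035] sd [0.0003 0.     0.0005]
```

Request:
{"method": "arm_command", "body": {"motion": [[10, [0, 5, 0], 0], [10, [0, 5, 8], 0], [10, [0, 5, 16], 0], [10, [0, 5, 20], 0], [10, [0, 5, 23], 0], [10, [0, 5, 26], 0], [10, [0, 5, 29], 0], [10, [0, 5, 31], 0], [10, [0, 5, 32], 0]]}}

```text
time_s: 8.67
eef_pos: [0.5424, 0.086, 0.1706]
orientation: [0.29, -3.128, -0.0]
force: [0.6, 0.4, -1.4]
grip_width: 0.0179
grip_force: 42.3
```

Request:
{"method": "arm_command", "body": {"motion": [[10, [0, 0, 2], 0], [10, [0, 0, 4], 0], [10, [0, 0, 6], 0], [10, [0, 0, 6], 0]]}}

```text
time_s: 9.0
eef_pos: [0.5422, 0.0861, 0.1645]
orientation: [0.29, -3.128, -0.0]
force: [0.4, 0.4, -1.3]
grip_width: 0.0175
grip_force: 42.3
```

```bash
python3 -c "
from h import *
print(monitor.sense()['force'],monitor.sense()['torque']);avg(3)"
```

```text
[ 0.35291419  0.4302941  -1.30585609] [0.027152   0.04548915 0.00230296]
avg [0.5424 0.0861 0.1648] sd [0.0001 0.     0.0001]
```

Request:
{"method": "arm_command", "body": {"motion": [[10, [0, 0, 2], 0], [10, [0, 0, 4], 0], [10, [0, 0, 6], 0], [10, [0, 0, 8], 0], [10, [0, 0, 10], 0], [10, [0, 0, 12], 0], [10, [0, 0, 13], 0]]}}

```text
time_s: 9.73
eef_pos: [0.5423, 0.0861, 0.1515]
orientation: [0.29, -3.128, -0.0]
force: [-0.5, -0.0, -1.4]
grip_width: 0.0179
grip_force: 42.3
```

Request:
{"method": "arm_command", "body": {"motion": [[10, [0, 0, 1], 0], [10, [0, 0, 2], 0], [10, [0, 0, 2], 0]]}}

```text
time_s: 9.98
eef_pos: [0.5423, 0.0861, 0.1497]
orientation: [0.29, -3.128, -0.0]
force: [-0.1, 0.3, -1.1]
grip_width: 0.0172
grip_force: 42.3
```

Request:
{"method": "arm_command", "body": {"motion": [[10, [0, 0, 1], 0], [10, [0, 0, 2], 0], [10, [0, 0, 2], 0]]}}

```text
time_s: 10.23
eef_pos: [0.5424, 0.0861, 0.1477]
orientation: [0.29, -3.128, -0.0]
force: [-0.2, -0.7, -2.0]
grip_width: 0.0176
grip_force: 42.3
```

Request:
{"method": "arm_command", "body": {"motion": [[10, [0, 0, 1], 0], [10, [0, 0, 2], 0], [10, [0, 0, 2], 0]]}}

```text
time_s: 10.48
eef_pos: [0.5425, 0.0861, 0.1459]
orientation: [-0.29, 3.128, 0.0]
force: [0.8, -0.1, -1.1]
grip_width: 0.0174
grip_force: 42.4
```

Request:
{"method": "arm_command", "body": {"motion": [[10, [0, 0, 1], 0], [10, [0, 0, 2], 0], [10, [0, 0, 2], 0]]}}

```text
time_s: 10.73
eef_pos: [0.5426, 0.0859, 0.1457]
orientation: [0.29, -3.128, -0.003]
force: [-6.3, -0.7, 14.4]
grip_width: 0.0179
grip_force: 44.4
```

```bash
python3 look.py thick_board 18 low1; python3 -c "
from edge import *
for x in((-55,-30),(30,50)):
    held('low1','side',18,[.5424,.0861],.1836,.012,9,*x,88,118)
    held('low1','side',18,[.5424,.0861],.1836,.012,9,*x,15,45)
avg(2);print(monitor.sense()['force'])"
```

```text
10.7333 [0.54262296 0.08592725 0.14573915] [-6.32273467 -0.74785032 14.36963556]
yaw 0.1848823048263453
top [([408.5, 120.8, 473.4, 176.5], 0.8), ([201.3, 182.5, 226.5, 245.2], 0.75)]
side [([258.6, 152.7, 295.7, 177.1], 0.76), ([209.1, 250.4, 276.4, 295.8], 0.69)]
side x -55 -30 [(88, 47, 61, 88), (91, 48, 62, 89), (94, 48, 63, 91), (97, 48, 63, 91), (100, 48, 62, 90), (103, 47, 60, 86), (106, 46, 59, 83), (109, 45, 58, 83), (112, 53, 61, 83), (115, 84, 79, 90), (118, 113, 100, 102)]
side x -55 -30 [(15, 113, 156, 191), (18, 107, 149, 183), (21, 89, 126, 159), (24, 65, 91, 122), (27, 49, 67, 96), (30, 46, 62, 91), (33, 46, 63, 92), (36, 47, 63, 92), (39, 47, 63, 92), (42, 48, 63, 92), (45, 48, 64, 92)]
side x 30 50 [(88, 50, 62, 88), (91, 50, 62, 86), (94, 51, 62, 86), (97, 56, 69, 94), (100, 63, 79, 109), (103, 67, 86, 119), (106, 69, 90, 124), (109, 66, 89, 126), (112, 73, 89, 124), (115, 106, 99, 116), (118, 138, 112, 105)]
side x 30 50 [(15, 152, 204, 240), (18, 143, 194, 231), (21, 115, 161, 199), (24, 75, 107, 141), (27, 51, 69, 99), (30, 49, 63, 93), (33, 50, 65, 95), (36, 50, 66, 97), (39, 50, 66, 96), (42, 50, 66, 96), (45, 51, 66, 96)]
avg [0.5426 0.0859 0.1457] sd [0. 0. 0.]
[-5.65444714 -0.02842921 12.89425333]
```

Request:
{"method": "arm_command", "body": {"motion": [[20, [0, 0, 0], 0], [24, [0, 0, 0], 0], [30, [0, 0, 0], 0], [36, [0, 0, 0], 0], [38, [0, 0, -15], 0], [38, [0, 0, -45], 0], [38, [0, 0, -85], 0], [38, [0, 0, -125], 0], [38, [0, 0, -165], 0], [38, [0, 0, -185], 0]]}}

```text
time_s: 11.87
eef_pos: [0.5441, 0.0857, 0.3336]
orientation: [-0.289, 3.122, 0.002]
force: [1.6, 0.1, -0.0]
grip_width: 0.0377
grip_force: 0.0
```

```bash
python3 look.py thick_board 18 rel1; python3 -c "
from edge import *
for x in((-55,-30),(30,50)):
    held('rel1','side',18,[.5426,.0861],.1836,.012,9,*x,88,118)
s=np.load('poses.npz')['thin'];print(s)
go([.5115,-.14,.32],-.2171);print(monitor.sense()['q'])"
```

```text
11.8667 [0.54410604 0.08568998 0.33362505] [ 1.57891595  0.08669306 -0.00371826]
yaw 0.1846236199907603
top [([406.5, 119.7, 473.3, 175.1], 0.96), ([201.9, 182.2, 224.5, 241.9], 0.56)]
side [([257.4, 149.9, 295.2, 175.0], 0.77), ([212.4, 252.4, 275.3, 296.3], 0.65), ([184.5, 213.8, 221.1, 316.0], 0.61), ([197.1, 301.5, 268.9, 337.6], 0.29)]
side x -55 -30 [(88, 48, 61, 89), (91, 49, 62, 90), (94, 49, 64, 91), (97, 50, 64, 92), (100, 49, 63, 90), (103, 48, 61, 86), (106, 47, 59, 84), (109, 47, 59, 84), (112, 56, 62, 84), (115, 87, 81, 92), (118, 115, 101, 104)]
side x 30 50 [(88, 51, 64, 90), (91, 51, 64, 91), (94, 53, 66, 95), (97, 57, 74, 107), (100, 63, 85, 124), (103, 66, 91, 132), (106, 66, 92, 133), (109, 66, 91, 132), (112, 74, 90, 127), (115, 109, 100, 117), (118, 140, 113, 105)]
[ 0.51149881 -0.17419062  0.02544857 -0.21713944]
shift [  71.9 -216.7    8.5] turn 23.06 tool z [-0.     0.001 -1.   ]
[-0.83512539  0.24868916  0.72104221  1.76161346 -0.17605341  1.19677746
  1.69151843]
```

Request:
{"method": "arm_command", "body": {"motion": [[60, [10, -35, 0], 4], [60, [20, -70, 0], 8], [60, [30, -105, 0], 12], [60, [40, -140, 5], 16], [60, [55, -175, 10], 20], [60, [65, -205, 20], 23], [60, [65, -208, 40], 23], [60, [65, -208, 70], 23], [60, [65, -208, 90], 23], [60, [65, -208, 90], 23]]}}

```text
time_s: 12.9
eef_pos: [0.5129, -0.1293, 0.2331]
orientation: [-0.339, -3.111, 0.001]
force: [-1.1, 1.3, -0.7]
grip_width: 0.0598
grip_force: 0.0
```

```bash
python3 -c "
from h import *
p=avg(3);print(monitor.sense()['q'][6])
go([.5205,-.1332,.1545],-.2171)"
```

```text
avg [ 0.5157 -0.1301  0.2372] sd [0.001  0.0003 0.0013]
1.8144940952324415
shift [-4.3 -1.9 84.2] turn 0.04 tool z [-0.001 -0.001 -1.   ]
```

Request:
{"method": "arm_command", "body": {"motion": [[60, [-4, -2, 30], 0], [58, [-4, -2, 55], 0], [54, [-4, -2, 72], 0], [50, [-4, -2, 82], 0], [46, [-4, -2, 84], 0], [44, [-4, -2, 84], 0], [44, [-4, -2, 84], 0]]}}

```text
time_s: 13.63
eef_pos: [0.5213, -0.1334, 0.1562]
orientation: [0.339, 3.121, 0.0]
force: [-0.1, 0.3, -0.2]
grip_width: 0.0438
grip_force: 0.0
```

```bash
python3 -c "
from h import *
print(monitor.sense()['force'],monitor.sense()['grip_width']);p=avg(3);go([.5205,-.1332,.1545],-.2171)"
```

```text
[-0.14577735  0.3365603  -0.21474122] 0.043835986548535336
avg [ 0.5212 -0.1334  0.1562] sd [0.0001 0.     0.0001]
shift [ 0.6 -0.   1.5] turn 0.06 tool z [ 0.002  0.    -1.   ]
```

Request:
{"method": "arm_command", "body": {"motion": [[36, [0, -1, 0], 0], [30, [0, -4, 0], 0], [26, [0, -9, -2], 0], [23, [0, -14, -4], 0], [20, [0, -19, -6], 0], [17, [0, -24, -8], 0], [14, [0, -29, -10], 0], [10, [0, -34, -12], 0], [4, [0, -37, -13], 0], [2, [0, -37, -13], 0]], "grip_force": 25}}

```text
time_s: 14.62
eef_pos: [0.5121, -0.1705, 0.1681]
orientation: [0.342, 3.123, -0.001]
force: [0.4, -0.4, -0.2]
grip_width: 0.008
grip_force: 24.4
```

Request:
{"method": "arm_command", "body": {"motion": [[2, [0, 0, 0], 0], [2, [0, 0, 0], 0], [2, [0, 0, 0], 0]], "grip_force": 40}}

```text
time_s: 14.87
eef_pos: [0.5123, -0.1696, 0.1679]
orientation: [-0.339, -3.123, 0.001]
force: [-0.5, -2.8, 0.9]
grip_width: 0.0073
grip_force: 44.0
```

```bash
python3 -c "
from h import *
s=monitor.sense();print(s['eef_pos'],s['force'],s['torque'],s['grip_width'])
d=cams.read_camera('side');cv2.imwrite('pics/th_side.png',d[:,:,::-1])
for c in ('side','top'):
  cams.read_camera(c); print(c,[(np.round(x['rect'],1).tolist(),round(x['score'],2)) for x in cams.find_in(c,'thin_board')])
  yaw=-.2171;p=[*s['eef_pos'][:2],.03,yaw]
  u=np.vstack([proj(c,board(p,[[60,y,0],[60,y,100],[-60,y,100],[-60,y,0]],0)) for y in(4,-4)]);print(u.min(0),u.max(0))
"
```

```text
[ 0.51226286 -0.1696352   0.16787025] [-0.51818746 -2.83755917  0.87744885] [-0.60182603  0.22596952 -0.15456845] 0.007341994680468297
side [([282.3, 177.9, 327.8, 230.8], 0.88), ([335.4, 240.0, 393.6, 276.4], 0.81), ([196.6, 301.0, 269.4, 338.8], 0.27)]
[280.72352575 176.00376875] [327.62191472 229.04930019]
top []
[320.58925536 195.18898689] [339.65420158 254.61815343]
```

Request:
{"method": "arm_command", "body": {"motion": [[2, [0, 0, -15], 0], [2, [0, 0, -40], 0], [2, [0, 0, -75], 0], [2, [0, 0, -110], 0], [2, [0, 0, -145], 0], [2, [0, 0, -165], 0], [2, [0, 30, -165], -5], [2, [0, 65, -165], -11], [2, [0, 100, -165], -17], [2, [0, 130, -165], -23]]}}

```text
time_s: 15.95
eef_pos: [0.5404, -0.0384, 0.3328]
orientation: [-0.303, 3.127, 0.005]
force: [0.8, -0.5, -0.9]
grip_width: 0.0075
grip_force: 43.9
```

```bash
python3 -c "
from h import *
s=monitor.sense();print(s['force'],s['torque']);avg(3);go([.5290,.1586,.205],.1851)"
```

```text
[ 0.75210239 -0.50123207 -0.89166757] [ 0.029077   -0.01293732  0.04434366]
avg [ 0.5414 -0.034   0.3322] sd [0.0006 0.0028 0.0001]
shift [-26.2 194.5 127.7] turn 0.44 tool z [-0.001  0.002 -1.   ]
```

Request:
{"method": "arm_command", "body": {"motion": [[2, [-5, 38, 0], 0.4], [2, [-10, 76, 0], 0.4], [2, [-15, 114, 0], 0.4], [2, [-21, 154, 0], 0.4], [2, [-26, 194, 0], 0.4], [2, [-26, 194, 20], 0.4], [2, [-26, 194, 60], 0.4], [2, [-26, 194, 100], 0.4], [2, [-26, 194, 127], 0.4], [2, [-26, 194, 127], 0.4]]}}

```text
time_s: 16.93
eef_pos: [0.526, 0.1515, 0.2003]
orientation: [0.275, -3.118, 0.006]
force: [-0.8, 0.5, -0.8]
grip_width: 0.0075
grip_force: 43.7
```

```bash
sed -i 's/(140,160,270,270)/(120,160,250,270)/; s/-.1415/-.140/' look.py; python3 -c "
from h import *
avg(4);go([.5290,.1586,.205],.1851)"; python3 look.py thin_board 8 hov2
```

```text
avg [0.5303 0.1524 0.2062] sd [0.0014 0.0004 0.0018]
shift [1.7 6.1 3.1] turn -0.47 tool z [ 0.004  0.001 -1.   ]
17.1333 [0.53174877 0.15286884 0.20807715] [0.16992863 0.3966806  0.36857684]
yaw 0.17687951052376677
top [([280.8, 276.2, 331.0, 334.0], 0.85), ([157.2, 184.3, 181.7, 244.0], 0.67)]
side [([191.4, 254.5, 265.9, 311.5], 0.91), ([334.8, 241.1, 394.7, 277.2], 0.87), ([183.4, 213.0, 222.4, 315.0], 0.59)]
```

View pics/hov2.png

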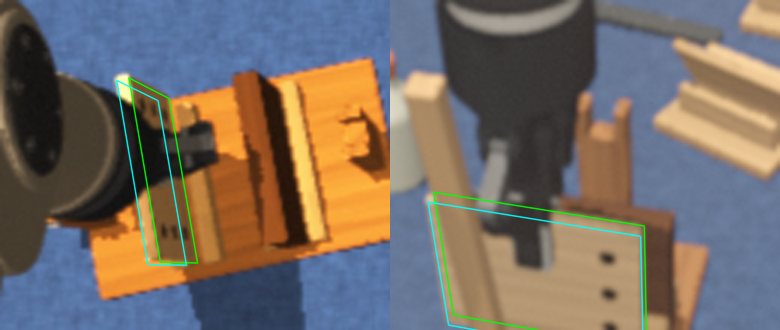

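The thin board hangs over the narrow slot (left half, about (165,170)), and the thick board stands between its rails at about (270,160). Next I correct the offset and lower it.

Request:
{"method": "arm_command", "body": {"motion": [[2, [2, 6, 0], -0.5], [2, [2, 6, 0], -0.5], [2, [2, 6, 0], -0.5]]}}

```text
time_s: 17.58
eef_pos: [0.5269, 0.1595, 0.2061]
orientation: [-0.295, 3.127, 0.001]
force: [0.2, -0.3, -1.7]
grip_width: 0.0076
grip_force: 43.8
```

```bash
python3 -c "
from h import *
avg(6);go([.5290,.1586,.205],.1851)"
```

```text
avg [0.5271 0.1588 0.2059] sd [0.     0.0002 0.0001]
shift [-1.9 -0.4  0.8] turn 0.09 tool z [-0. -0. -1.]
```

Request:
{"method": "arm_command", "body": {"motion": [[2, [-2.5, -0.4, 5], 0], [2, [-2.5, -0.4, 11], 0], [2, [-2.5, -0.4, 16], 0], [2, [-2.5, -0.4, 19], 0], [2, [-2.5, -0.4, 22], 0], [2, [-2.5, -0.4, 24], 0], [2, [-2.5, -0.4, 26], 0], [2, [-2.5, -0.4, 28], 0], [2, [-2.5, -0.4, 30], 0], [2, [-2.5, -0.4, 30], 0]]}}

```text
time_s: 18.72
eef_pos: [0.5294, 0.1588, 0.1755]
orientation: [0.293, -3.127, 0.0]
force: [0.6, 0.6, -0.2]
grip_width: 0.0073
grip_force: 43.8
```

Request:
{"method": "arm_command", "body": {"motion": [[2, [0, 0, 2], 0], [2, [0, 0, 4], 0], [2, [0, 0, 6], 0], [2, [0, 0, 6], 0]]}}

```text
time_s: 19.05
eef_pos: [0.5294, 0.1588, 0.1694]
orientation: [0.293, -3.127, 0.0]
force: [0.3, 0.8, -0.4]
grip_width: 0.0071
grip_force: 43.8
```

```bash
python3 -c "
from h import *
s=monitor.sense();print(s['force'],s['torque']);avg(3);go([.5290,.1586,.205],.1851);print(monitor.sense()['force'])"
```

```text
[ 0.28046749  0.77904901 -0.36387331] [-0.03511726 -0.01100586 -0.05981873]
avg [0.5295 0.1588 0.1698] sd [0.0001 0.     0.0001]
shift [  0.7  -0.1 -35.1] turn 0.11 tool z [ 0.  0. -1.]
[ 0.28358269  0.16774781 -1.10767497]
```

Request:
{"method": "arm_command", "body": {"motion": [[2, [0, 0, 2], 0], [2, [0, 0, 4], 0], [2, [0, 0, 6], 0], [2, [0, 0, 8], 0], [2, [0, 0, 10], 0], [2, [0, 0, 11], 0], [2, [0, 0, 11], 0]]}}

```text
time_s: 19.78
eef_pos: [0.5294, 0.1587, 0.1585]
orientation: [0.293, -3.127, 0.0]
force: [-0.4, -0.3, -1.4]
grip_width: 0.0075
grip_force: 43.8
```

Request:
{"method": "arm_command", "body": {"motion": [[2, [0, 0, 1], 0], [2, [0, 0, 2], 0], [2, [0, 0, 3], 0], [2, [0, 0, 3], 0]]}}

```text
time_s: 20.12
eef_pos: [0.5295, 0.1588, 0.1557]
orientation: [0.293, -3.128, -0.0]
force: [-0.1, 0.7, 0.0]
grip_width: 0.0076
grip_force: 43.8
```

Request:
{"method": "arm_command", "body": {"motion": [[2, [0, 0, 1], 0], [2, [0, 0, 2], 0], [2, [0, 0, 2], 0]]}}

```text
time_s: 20.37
eef_pos: [0.5295, 0.1588, 0.1537]
orientation: [0.293, -3.128, -0.0]
force: [-0.4, -0.4, -1.5]
grip_width: 0.0074
grip_force: 43.8
```

Request:
{"method": "arm_command", "body": {"motion": [[2, [0, 0, 1], 0], [2, [0, 0, 2], 0], [2, [0, 0, 2], 0]]}}

```text
time_s: 20.62
eef_pos: [0.5295, 0.1588, 0.1517]
orientation: [0.293, -3.128, 0.0]
force: [-0.1, 1.1, -1.2]
grip_width: 0.0074
grip_force: 43.8
```

Request:
{"method": "arm_command", "body": {"motion": [[2, [0, 0, 1], 0], [2, [0, 0, 2], 0], [2, [0, 0, 2], 0]]}}

```text
time_s: 20.87
eef_pos: [0.5298, 0.1588, 0.15]
orientation: [-0.293, 3.128, 0.0]
force: [-1.1, -0.2, 1.1]
grip_width: 0.0072
grip_force: 44.0
```

```bash
python3 look.py thin_board 8 low2; python3 -c "
from edge import *
for x in((-55,-30),(20,30),(-30,-20)):
    held('low2','side',8,[.5295,.1588],.1843,.012,4,*x,85,118)
    held('low2','side',8,[.5295,.1588],.1843,.012,4,*x,15,45)"
```

```text
20.8667 [0.52977527 0.1587731  0.14998697] [-1.08279574 -0.22098173  1.12306728]
yaw 0.1867841310390619
top [([164.9, 190.1, 187.1, 245.2], 0.77), ([282.0, 275.5, 332.5, 333.8], 0.63)]
side [([197.1, 281.1, 263.1, 327.0], 0.77), ([339.0, 242.8, 392.0, 277.9], 0.76)]
side x -55 -30 [(85, 114, 150, 179), (88, 115, 151, 181), (91, 114, 150, 179), (94, 115, 151, 180), (97, 117, 155, 184), (100, 116, 153, 182), (103, 109, 145, 173), (106, 96, 129, 157), (109, 71, 96, 123), (112, 50, 68, 96), (115, 46, 63, 91), (118, 47, 63, 92)]
side x -55 -30 [(15, 110, 153, 188), (18, 102, 141, 175), (21, 94, 128, 158), (24, 99, 131, 159), (27, 110, 145, 174), (30, 116, 152, 182), (33, 116, 153, 182), (36, 115, 151, 180), (39, 113, 149, 178), (42, 111, 146, 175), (45, 104, 137, 164)]
side x 20 30 [(85, 82, 106, 130), (88, 87, 110, 132), (91, 96, 118, 139), (94, 105, 126, 147), (97, 109, 130, 149), (100, 109, 129, 148), (103, 108, 128, 146), (106, 109, 128, 146), (109, 111, 129, 146), (112, 111, 129, 146), (115, 108, 126, 143), (118, 103, 122, 140)]
side x 20 30 [(15, 108, 151, 187), (18, 105, 145, 181), (21, 96, 134, 169), (24, 90, 125, 160), (27, 88, 123, 158), (30, 88, 123, 157), (33, 89, 124, 157), (36, 90, 125, 157), (39, 90, 125, 157), (42, 90, 125, 156), (45, 90, 124, 155)]
side x -30 -20 [(85, 115, 152, 181), (88, 115, 151, 181), (91, 114, 150, 179), (94, 116, 153, 182), (97, 120, 158, 187), (100, 119, 157, 186), (103, 112, 148, 176), (106, 97, 129, 158), (109, 70, 95, 122), (112, 49, 67, 95), (115, 46, 63, 91), (118, 46, 63, 91)]
side x -30 -20 [(15, 111, 154, 189), (18, 105, 145, 178), (21, 103, 140, 170), (24, 110, 146, 176), (27, 116, 152, 182), (30, 117, 153, 183), (33, 115, 152, 181), (36, 114, 150, 179), (39, 113, 149, 178), (42, 113, 149, 178), (45, 115, 151, 180)]
```

Request:
{"method": "arm_command", "body": {"motion": [[2, [0, 0, 0.5], 0], [2, [0, 0, 1], 0], [2, [0, 0, 1], 0]]}}

```text
time_s: 21.32
eef_pos: [0.5298, 0.1587, 0.1499]
orientation: [0.293, -3.128, -0.001]
force: [-3.3, -0.7, 8.8]
grip_width: 0.0073
grip_force: 45.5
```

Request:
{"method": "arm_command", "body": {"motion": [[2, [0, 0, 0.5], 0], [2, [0, 0, 1], 0], [2, [0, 0, 1], 0]]}}

```text
time_s: 21.57
eef_pos: [0.5299, 0.1586, 0.1499]
orientation: [0.292, -3.127, -0.002]
force: [-5.5, -1.1, 16.1]
grip_width: 0.0077
grip_force: 46.7
```

Request:
{"method": "arm_command", "body": {"motion": [[10, [0, 0, -1], 0], [14, [0, 0, -1], 0], [20, [0, 0, -1], 0], [26, [0, 0, -1], 0], [28, [0, 0, -15], 0], [28, [0, 0, -45], 0], [28, [0, 0, -85], 0], [20, [0, 0, -125], 0], [10, [0, 0, -165], 0], [0, [0, 0, -205], 0]]}}

```text
time_s: 22.4
eef_pos: [0.5292, 0.1585, 0.3544]
orientation: [0.293, -3.128, 0.0]
force: [0.8, 1.1, -1.3]
grip_width: 0.0004
grip_force: 0.0
```

```bash
python3 look.py thin_board 8 rel2; python3 - <<'E'
from edge import *
for x in((-55,-30),(-10,10),(20,30)):
    held('rel2','side',8,[.5295,.1588],.1843,.012,4,*x,94,118)
for x in((-55,-30),(30,50)):
    held('rel2','side',18,[.5426,.0861],.1843,.012,9,*x,100,118)
# keeper angle fit from mask
R=np.load("poses.npz")["rack"]; R=board(R,[[1,1.7,0]],0)[0]; R=[*R,.1851]
def bar(th,w=7,t=6):
    d=np.array([0,-np.cos(th),np.sin(th)]);n=np.array([0,np.sin(th),np.cos(th)])
    return board(R,[np.array([0,104,124])+l*d+sx*np.array([w,0,0])+sn*t*n for l in(20,216) for sx in(-1,1) for sn in(-1,1)],0)
for c in("side","top"):
    cams.read_camera(c)
    for d in cams.outline_of(c,"keeper")[:1]:
        m=d["pixels"]; print(c,d["rect"],d["score"])
        best=[]
        for th in np.arange(1.2,2.05,.02):
            q=np.zeros(m.shape,np.uint8);cv2.fillConvexPoly(q,cv2.convexHull(np.round(proj(c,bar(th))).astype(np.int32)),1)
            best.append(((q&m).sum()/(q|m).sum(),th))
        print(sorted(best)[-3:]); th=max(best)[1]; print("tip",bar(th)[4:].mean(0))
E
```

```text
22.4 [0.52919825 0.15849248 0.35444044] [ 0.81045208  1.14881305 -1.29160318]
yaw 0.18656163038947926
top [([161.3, 187.4, 185.8, 246.6], 0.9), ([282.5, 274.6, 333.7, 336.7], 0.63)]
side [([196.1, 281.0, 262.5, 325.6], 0.61), ([337.5, 239.0, 395.2, 278.4], 0.55)]
side x -55 -30 [(94, 115, 152, 181), (97, 118, 155, 185), (100, 118, 155, 184), (103, 112, 147, 176), (106, 100, 133, 161), (109, 76, 103, 130), (112, 53, 71, 100), (115, 48, 64, 92), (118, 48, 64, 93)]
side x -10 10 [(94, 118, 154, 184), (97, 122, 159, 189), (100, 121, 159, 188), (103, 115, 151, 180), (106, 102, 135, 163), (109, 77, 103, 131), (112, 55, 73, 102), (115, 51, 67, 96), (118, 51, 66, 96)]
side x 20 30 [(94, 100, 135, 164), (97, 110, 147, 175), (100, 123, 161, 188), (103, 129, 168, 196), (106, 122, 160, 188), (109, 98, 131, 160), (112, 74, 99, 128), (115, 67, 90, 119), (118, 67, 89, 118)]
side x -55 -30 [(100, 50, 64, 91), (103, 50, 62, 88), (106, 54, 69, 100), (109, 60, 83, 121), (112, 71, 91, 130), (115, 96, 98, 123), (118, 118, 107, 114)]
side x 30 50 [(100, 64, 86, 125), (103, 67, 91, 133), (106, 67, 93, 135), (109, 66, 92, 134), (112, 75, 92, 129), (115, 110, 102, 119), (118, 141, 115, 107)]
side [185.0, 213.8, 217.4, 315.5] 0.98
[(np.float64(0.7070952092177077), np.float64(1.7000000000000004)), (np.float64(0.7512722646310432), np.float64(1.7200000000000004)), (np.float64(0.7561132561132561), np.float64(1.7400000000000004))]
tip [0.51111647 0.25944863 0.33691534]
top [177.7, 193.8, 193.6, 247.7] 0.64
[(np.float64(0.0), np.float64(2.000000000000001)), (np.float64(0.0), np.float64(2.0200000000000005)), (np.float64(0.0), np.float64(2.040000000000001))]
tip [0.49983523 0.31969776 0.31665659]
```

Request:
{"method": "arm_command", "body": {"motion": [[0, [0, 0, -40], 0], [0, [0, 0, -80], 0], [0, [0, 0, -100], 0], [0, [0, 35, -100], 0], [0, [0, 75, -100], 0], [0, [0, 115, -100], 0], [0, [0, 155, -100], 0], [0, [0, 165, -100], 0], [0, [0, 165, -60], 0], [0, [0, 165, -30], 0]]}}

```text
time_s: 23.63
eef_pos: [0.4984, 0.3225, 0.3806]
orientation: [0.298, -3.127, 0.001]
force: [-0.2, -0.6, -0.6]
grip_width: -0.0001
grip_force: 0.0
```

```bash
cat > arc.py <<'E'
from h import *
import sys
yh=np.array([-np.sin(.1851),np.cos(.1851)])
def tgt(deg,rho=165,dz=0):
    t=np.radians(deg);cy=104-rho*np.cos(t)+6*np.sin(t);cz=124+rho*np.sin(t)+6*np.cos(t)
    w=np.array([.5300,.1587])+yh*(cy+14.5-37)/1000
    return [*w,(cz+73+dz)/1000]
s=monitor.sense();print(s['eef_pos'],s['force'])
for d in map(float,sys.argv[1:]): print(d,end=" ");go(tgt(d),.1851)
E
python3 arc.py 100 95 90 85 80 75 70 65 60 55 50
```

```text
[0.4983535  0.32251179 0.38057733] [-0.18725696 -0.61557341 -0.6103357 ]
100.0 shift [ -0.7 -50.8  22.2] turn 0.28 tool z [-0.    -0.001 -1.   ]
95.0 shift [ -0.6 -65.   19.8] turn 0.28 tool z [-0.    -0.001 -1.   ]
90.0 shift [ -0.6 -79.3  18.6] turn 0.28 tool z [-0.    -0.001 -1.   ]
85.0 shift [ -0.5 -93.7  18.8] turn 0.28 tool z [-0.    -0.001 -1.   ]
80.0 shift [  -0.4 -108.1   20.1] turn 0.28 tool z [-0.    -0.001 -1.   ]
75.0 shift [  -0.4 -122.2   22.7] turn 0.28 tool z [-0.    -0.001 -1.   ]
70.0 shift [  -0.3 -136.1   26.6] turn 0.28 tool z [-0.    -0.001 -1.   ]
65.0 shift [  -0.2 -149.6   31.6] turn 0.28 tool z [-0.    -0.001 -1.   ]
60.0 shift [  -0.2 -162.6   37.8] turn 0.28 tool z [-0.    -0.001 -1.   ]
55.0 shift [-1.00e-01 -1.75e+02  4.51e+01] turn 0.28 tool z [-0.    -0.001 -1.   ]
50.0 shift [  -0.  -186.8   53.5] turn 0.28 tool z [-0.    -0.001 -1.   ]
```

Request:
{"method": "arm_command", "body": {"motion": [[0, [0, -20, 18], 0], [0, [0, -45, 20], 0], [0, [0, -60, 19], 0], [0, [0, -79, 18.5], 0], [0, [0, -94, 18.5], 0], [0, [0, -108, 20], 0], [0, [0, -122, 22.5], 0], [0, [0, -136, 26.5], 0], [0, [0, -150, 31.5], 0], [0, [0, -150, 31.5], 0]]}}

```text
time_s: 24.47
eef_pos: [0.5272, 0.1696, 0.3508]
orientation: [0.285, -3.128, 0.003]
force: [-1.1, -0.2, -0.0]
grip_width: -0.0002
grip_force: 0.0
```

```bash
cat > kang.py <<'E'
from h import *
R=[*(np.array([.5300,.1587])-.037*np.array([-np.sin(.1851),np.cos(.1851)])),0,.1851]
def bar(th,w=7,t=6):
    d=np.array([0,-np.cos(th),np.sin(th)]);n=np.array([0,np.sin(th),np.cos(th)])
    return board(R,[np.array([0,104,124])+l*d+sx*np.array([w,0,0])+sn*t*n for l in(20,216) for sx in(-1,1) for sn in(-1,1)],0)
for c in("side","top"):
    cams.read_camera(c)
    for d in cams.outline_of(c,"keeper")[:2]:
        m=d["pixels"]; best=[]
        for th in np.arange(-.05,2.05,.02):
            q=np.zeros(m.shape,np.uint8);cv2.fillConvexPoly(q,cv2.convexHull(np.round(proj(c,bar(th))).astype(np.int32)),1)
            best.append(((q&m).sum()/(q|m).sum(),th))
        print(c,np.round(d["rect"]),round(d["score"],2),"IoU,theta",np.round(max(best),2))
E
python3 kang.py; python3 arc.py 65 60 55 50 45 40 35 30 25 20 15 10
```

```text
side [212. 179. 231. 313.] 0.88 IoU,theta [0.6  1.13]
top [208. 189. 229. 244.] 0.42 IoU,theta [0.06 0.47]
[0.52673582 0.17477641 0.35150533] [-0.67169577 -0.03875279 -0.00354163]
65.0 shift [-0.3  0.8  2.4] turn 0.2 tool z [ 0.     0.001 -1.   ]
60.0 shift [ -0.2 -12.2   8.6] turn 0.2 tool z [ 0.     0.001 -1.   ]
55.0 shift [ -0.2 -24.6  15.9] turn 0.2 tool z [ 0.     0.001 -1.   ]
50.0 shift [ -0.1 -36.4  24.2] turn 0.2 tool z [ 0.     0.001 -1.   ]
45.0 shift [ -0.1 -47.4  33.6] turn 0.2 tool z [ 0.     0.001 -1.   ]
40.0 shift [ -0.  -57.5  43.8] turn 0.2 tool z [ 0.     0.001 -1.   ]
35.0 shift [ -0.  -66.7  54.9] turn 0.2 tool z [ 0.     0.001 -1.   ]
30.0 shift [  0.  -74.9  66.7] turn 0.2 tool z [ 0.     0.001 -1.   ]
25.0 shift [  0.1 -82.   79.3] turn 0.2 tool z [ 0.     0.001 -1.   ]
20.0 shift [  0.1 -88.   92.4] turn 0.2 tool z [ 0.     0.001 -1.   ]
15.0 shift [ 1.000e-01 -9.280e+01  1.059e+02] turn 0.2 tool z [ 0.     0.001 -1.   ]
10.0 shift [ 1.000e-01 -9.650e+01  1.199e+02] turn 0.2 tool z [ 0.     0.001 -1.   ]
```

Side view puts the bar at about 65°, following as planned. I'll continue the arc.

Request:
{"method": "arm_command", "body": {"motion": [[0, [0, -12, 8.5], 0], [0, [0, -25, 16], 0], [0, [0, -36, 24], 0], [0, [0, -47, 33.5], 0], [0, [0, -57.5, 44], 0], [0, [0, -67, 55], 0], [0, [0, -75, 67], 0], [0, [0, -82, 79], 0], [0, [0, -88, 92], 0], [0, [0, -88, 92], 0]]}}

```text
time_s: 25.5
eef_pos: [0.5418, 0.0861, 0.2567]
orientation: [0.291, -3.123, 0.002]
force: [-0.6, 0.3, 0.0]
grip_width: -0.0002
grip_force: 0.0
```

```bash
python3 kang.py; python3 arc.py 20 15 10 5 2 0
```

```text
side [214. 203. 250. 313.] 0.69 IoU,theta [0.55 0.29]
side [164. 208. 192. 252.] 0.43 IoU,theta [0.19 1.83]
top [238. 109. 262. 139.] 0.16 IoU,theta [0.   2.03]
[0.54357174 0.08789252 0.25988722] [-0.02603716 -0.39687761  0.46152232]
20.0 shift [0.3 0.6 0.8] turn 0.16 tool z [ 0.001  0.001 -1.   ]
15.0 shift [ 0.3 -4.2 14.4] turn 0.16 tool z [ 0.001  0.001 -1.   ]
10.0 shift [ 0.4 -7.9 28.3] turn 0.16 tool z [ 0.001  0.001 -1.   ]
5.0 shift [  0.4 -10.3  42.5] turn 0.16 tool z [ 0.001  0.001 -1.   ]
2.0 shift [  0.4 -11.1  51.1] turn 0.16 tool z [ 0.001  0.001 -1.   ]
0.0 shift [  0.4 -11.4  56.9] turn 0.16 tool z [ 0.001  0.001 -1.   ]
```

Request:
{"method": "arm_command", "body": {"motion": [[0, [0, -4, 14], 0], [0, [0, -8, 28], 0], [0, [0, -10, 38], 0], [0, [0, -10, 44], 0], [0, [0, -11, 48], 0], [0, [0, -11, 51], 0], [0, [0, -11, 53], 0], [0, [0, -11, 53], 0]]}}

```text
time_s: 26.37
eef_pos: [0.5453, 0.0765, 0.2063]
orientation: [-0.294, 3.128, 0.0]
force: [-0.2, -0.6, -0.5]
grip_width: 0.0
grip_force: 0.0
```

Request:
{"method": "arm_command", "body": {"motion": [[0, [0, 0, 1], 0], [0, [0, 0, 2], 0], [0, [0, 0, 2], 0]]}}

```text
time_s: 26.62
eef_pos: [0.5454, 0.0764, 0.2045]
orientation: [-0.293, 3.127, 0.0]
force: [-0.2, 0.8, -0.4]
grip_width: 0.0002
grip_force: 0.0
```

Request:
{"method": "arm_command", "body": {"motion": [[0, [0, 0, 1], 0], [0, [0, 0, 2], 0], [0, [0, 0, 2], 0]]}}

```text
time_s: 26.87
eef_pos: [0.5454, 0.0763, 0.2027]
orientation: [-0.293, 3.127, 0.001]
force: [0.4, -0.7, 1.5]
grip_width: -0.0001
grip_force: 1.1
```

```bash
python3 kang.py; python3 arc.py 0
```

```text
side [212. 227. 256. 312.] 0.8 IoU,theta [ 0.69 -0.03]
top [236. 200. 244. 211.] 0.67 IoU,theta [0.06 0.03]
[0.5454039  0.07627723 0.20264438] [-0.397843    0.07072929  3.96557868]
0.0 shift [-0.   0.3 -0.4] turn 0.1 tool z [ 0.  0. -1.]
```

Request:
{"method": "arm_command", "body": {"motion": [[0, [0, 0, 1], 0], [0, [0, 0, 1], 0], [0, [0, 0, 1], 0]]}}

```text
time_s: 27.32
eef_pos: [0.5455, 0.0762, 0.2025]
orientation: [-0.293, 3.128, 0.001]
force: [-3.2, -0.3, 9.9]
grip_width: 0.0003
grip_force: 4.8
```

Request:
{"method": "arm_command", "body": {"motion": [[0, [0, 0, 1], 0], [0, [0, 0, 1], 0], [0, [0, 0, 1], 0]]}}

```text
time_s: 27.57
eef_pos: [0.5455, 0.0762, 0.2023]
orientation: [-0.293, 3.128, 0.002]
force: [-4.2, -0.4, 15.3]
grip_width: 0.0004
grip_force: 7.6
```

Request:
{"method": "arm_command", "body": {"motion": [[0, [0, 0, -5], 0], [0, [0, 0, -25], 0], [0, [0, 0, -60], 0], [0, [0, 0, -100], 0], [0, [0, 0, -140], 0], [0, [0, 0, -180], 0], [0, [0, -40, -200], 0], [0, [0, -80, -200], 0], [0, [0, -120, -200], 0], [0, [0, -150, -200], 0]]}}

```text
time_s: 28.4
eef_pos: [0.5729, -0.075, 0.401]
orientation: [-0.289, 3.127, -0.002]
force: [0.2, -1.1, 0.3]
grip_width: 0.0001
grip_force: 0.0
```

```bash
python3 kang.py; python3 - <<'E'
from h import *
for c in("top","side"):
    im=cams.read_camera(c);cv2.imwrite(f"pics/end_{c}.png",im[:,:,::-1])
    for n in("thick_board","thin_board","glue_bottle","file","sanding_block"): 
        print(c,n,[(np.round(d["rect"]).tolist(),round(d["score"],2)) for d in cams.find_in(c,n)][:3])
# bar top-edge height along its length: side view vs predicted, theta=0 vs 0.03
from kang import R
im=cv2.imread("pics/end_side.png").astype(np.float32)
for l in(60,110,150,175):   # profile perpendicular in z on +x face (x=7)
    for x in(-7,):
        A=np.arange(-14,26);u=proj("side",board(R,[[x,104-l,124+a] for a in A],0)).astype(np.float32)
        v=cv2.remap(im,u[:,:1],u[:,1:],cv2.INTER_LINEAR)[:,0]; print(l,[(int(a),int(q[1]),int(q[2])) for a,q in zip(A,v)][::2])
E
```

```text
side [213. 225. 252. 311.] 0.7 IoU,theta [ 0.8  -0.01]
side [196. 310. 268. 338.] 0.54 IoU,theta [0.   2.03]
top [138. 210. 200. 232.] 0.71 IoU,theta [0.47 0.05]
top thick_board [([406.0, 120.0, 473.0, 177.0], 0.93)]
top thin_board [([164.0, 190.0, 182.0, 242.0], 0.92), ([283.0, 275.0, 331.0, 333.0], 0.73)]
top glue_bottle [([138.0, 214.0, 190.0, 231.0], 0.42)]
top file [([352.0, 86.0, 372.0, 198.0], 0.88), ([165.0, 190.0, 187.0, 249.0], 0.47)]
top sanding_block [([126.0, 111.0, 186.0, 142.0], 0.6)]
side thick_board [([259.0, 150.0, 297.0, 176.0], 0.81), ([211.0, 251.0, 278.0, 297.0], 0.66)]
side thin_board [([196.0, 278.0, 264.0, 327.0], 0.91), ([337.0, 242.0, 394.0, 275.0], 0.55)]
side glue_bottle [([166.0, 208.0, 192.0, 253.0], 0.82)]
side file [([182.0, 222.0, 288.0, 375.0], 0.45)]
side sanding_block []
side [215. 226. 251. 310.] 0.86 IoU,theta [ 0.79 -0.01]
top [138. 211. 191. 231.] 0.73 IoU,theta [0.38 0.05]
top [297. 197. 345. 252.] 0.39 IoU,theta [0.   2.03]
60 [(-14, 142, 172), (-12, 141, 171), (-10, 138, 166), (-8, 132, 161), (-6, 128, 158), (-4, 130, 162), (-2, 137, 171), 
[... 460 characters left out ...]
186, 223), (20, 187, 224), (22, 187, 224), (24, 187, 224)]
150 [(-14, 89, 126), (-12, 97, 136), (-10, 103, 142), (-8, 106, 144), (-6, 110, 146), (-4, 115, 150), (-2, 127, 162), (0, 138, 172), (2, 149, 184), (4, 159, 195), (6, 172, 208), (8, 184, 221), (10, 191, 228), (12, 196, 232), (14, 198, 235), (16, 200, 236), (18, 200, 236), (20, 200, 236), (22, 200, 236), (24, 199, 236)]
175 [(-14, 97, 139), (-12, 98, 138), (-10, 100, 138), (-8, 103, 140), (-6, 109, 144), (-4, 116, 150), (-2, 125, 159), (0, 137, 171), (2, 149, 184), (4, 162, 198), (6, 173, 209), (8, 181, 218), (10, 187, 224), (12, 192, 229), (14, 196, 232), (16, 198, 234), (18, 199, 235), (20, 199, 235), (22, 199, 236), (24, 199, 236)]
```

```bash
python3 -c "
from rig import r
print(r.hand_in())"
```

```text
the job is handed in; nothing more can be done
None
```

I handed the job in at about 29 s: both boards stand upright in the rack on its base, the thick one in the wide slot and the thin one in the narrow slot. The keeper bar is pressed down to its hard stop at the closed height; I gave the bottle, file and sanding block no contact, but only the first two clearly showed in place in my last camera check.

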